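# Roll the hexagonal tube blocks wells-up and butt them against the tray stop

## Robot

A 6-joint arm with a two-finger parallel gripper is mounted at the origin on the work surface. World frame = base frame: x ahead of the robot, y to its left, z up, the work surface at z = 0. Lengths are in m, angles in rad, forces in N, time in s.
With the tool pointing down it reaches from about 0.3 to 0.875 m from the base axis. Payload 4.2 kg.
Tool frame: the origin (TCP) lies where the fingers leave the gripper's body, on its centre line; the fingertips stand 73 mm ahead of it and the grasp point (between the pads) lies 54 mm ahead of it; z points along the fingers, x is the direction in which the jaws open and shut, and the axes are right-handed (so a half turn about z gives the same grasp; the last joint's range is limited). The gripper opens to 85 mm and grips with 20 to 120 N. Pads are 22 mm wide; open, the fingers measure 114 mm over their backs; the gripper's body (76 mm by 85 mm) begins 54 mm behind the grasp point. The pads swing forward as they close: fully open they stand 13 mm farther back than shut.
Start: joints at [1.118, 0.32, 1.565, -0, 1.257, -0.02], TCP at [0.241, 0.522, 0.304] pointing down, gripper open.
Joint ranges: [-3.11, 3.11], [-0.84, 2.01], [0.21, 2.61], [-1.34, 4.49], [0.05, 2.63], [-2.56, 2.56]. Speed limits (rad/s): [2.57, 2.57, 3.14, 3.14, 3.14, 3.14].

## Interface

Orientations are given as a unit quaternion [w, x, y, z].
In Python, from station import manip, vision, order gives the robot as it stands. The module is installed in compiled form; this text tells all that it offers.
- The arm moves only by the shell command python3 -m handwheel 'ROWS' [OPENING] [FORCE]. ROWS is a JSON object of lists of equal length, an entry for each row: "travel": the shift along the world's x, y, z each as a share of 0.025 m, from -1 to 1, a list of three; "dr": the turn, a rotation vector about the world's x, y, z each as a share of 0.1 rad, from -1 to 1, a list of three. A call has 1 to 20 rows; each row shifts and turns the pose as measured when the row begins; what a row does not reach is not made up. A row lasts 1/8 s, in which the tool goes at most 62.5 mm and 10.7 degrees, less where a joint would pass 70% of its speed; a pose out of reach is approached as far as the arm can. A call with a number of a shift or a turn outside -1 to 1 is refused whole. A call with a gripper value outside its range is refused whole. OPENING is the opening in per cent of the stroke, from 0 (shut) to 100 (fully open), set as the call begins (- or left out, the last holds). The fingers move at their own pace and stop on an object; FORCE is the grip in N (left out, the last holds). Time passes only in rows, so rows that do not move let the fingers close. It gives the time, the measured TCP pose, the force and the opening at its end, in the units of the state.
- manip.read_state(): the state, without advancing time (a new reading comes with each control period).
- vision.snapshot(name): name is "side" or "top" or "wrist"; returns a dict with "frame" (384x512x3 uint8, blue, green, red), "depth" (384x512 float32, m along the optical axis (not along the pixel's ray), 0 where there is no reading), "fov_y" (degrees; the focal length in pixels is half the picture's height over the tangent of half this angle, whatever the lens; pixels are square), "cx", "cy" (the principal point, pixels), "position" and "attitude" of the camera in the world; the wrist camera has in their place "mount" (4x4, takes a point from camera to tool coordinates, whose origin is the TCP and whose axes are the tool frame's). Camera axes: x right, y down, z forward; pixel columns grow to the right and rows downward; lengths in m; the calibration is good to about 2 mm. A picture is of the moment at which its call begins: read the wrist's pose just before it.
- order.job_done(): hands the job in, once; it reports no verdict.
The state is a dict: "clock": time; "q": joint angles; "joint_velocities": joint speeds; "effort": joint torques, N m; "position": TCP position; "eef_rot": TCP orientation; "contact_force": force on the tool from outside, world axes, zero at the start; "wrist_torque": the same for the moment, N m; "opening": finger opening in m.
Only numpy, scipy, OpenCV 4.12 (cv2) and the standard library are available. Lean on these libraries where they do the work, as an engineer would, in place of code of your own. Each camera call takes 0.05 s, during which the arm holds its last target. There are 200 camera calls.

## Task

Get the two hexagonal tube blocks in the black loading tray ready for filling: roll each one over, flat by flat, without lifting it out of the tray, until the flat with the three wells is on top. Leave each block lying flat, its end butted square up against the grey stop bar at the far end of the tray, and do not disturb the small vial and the loose cap that stand in the tray or the things around it.

Things in the scene. Friction and masses are not known exactly. Their poses are not given: they have to be found in the camera images.
- tray: Fixed black tray. Origin under its centre, on the bench; x points away from the robot to the stop, z up. Inside: 520 mm wide (y), from x = -110 mm to the stop face at x = +90 mm. Floor 4 mm above the bench. Rims on the near side and at both ends of the width: 12 mm above the bench, 6 mm thick.
- tray_stop (a point): Middle of the foot of the stop bar's face, at floor level, tray x = +90 mm; axes as the tray's. The grey bar runs along the tray's whole far side, its face square to tray x, its top 18 mm above the bench, 26 mm thick.
- block_a_mid (a point): Centre of an aluminium hexagonal prism, 40 mm across flats, 46 across corners, 60 long, lying on a flat, length along tray x within 20 degrees. Site 20 mm from every flat; x along the length, z out of the one flat with three dark round wells (flush, look only). A dark line on each end points from the centre to that flat. Starts with the wells one flat (60 degrees) from the top.
- block_b_mid (a point): Centre of an aluminium hexagonal prism, 40 mm across flats, 46 across corners, 60 long, lying on a flat, length along tray x within 20 degrees. Site 20 mm from every flat; x along the length, z out of the one flat with three dark round wells (flush, look only). A dark line on each end points from the centre to that flat. Starts with the wells two flats (120 degrees) from the top.
- block_a: Same block, point and axes as its _mid point; about 0.2 kg. Pushed from the side at its widest edge (20 mm above the floor) with fingers that rise as they push, it tips over its far lower edge; past 30 degrees it falls by itself onto the next flat, its centre 23 mm further on. Pushed down on a slope it jams. There is room to roll it the short way round.
- block_b: Same block, point and axes as its _mid point; about 0.2 kg. Pushed from the side at its widest edge (20 mm above the floor) with fingers that rise as they push, it tips over its far lower edge; past 30 degrees it falls by itself onto the next flat, its centre 23 mm further on. Pushed down on a slope it jams. There is room to roll it the short way round.
- vial: Bystander: upright clear vial with white cap, 19 mm wide, 42 mm tall, loose in the tray between the two blocks. Origin: centre of its underside.
- cap: Bystander: loose white screw cap, 16 mm wide, 10 mm tall, in the tray near the middle of its near side. Origin: centre of its underside.
- jar: Bystander: clear jar with white cap, 40 mm wide, 60 mm tall, on the bench beyond the tray. Origin: centre of its underside.
- jar2: Bystander: another jar like it, beside it.
- dish: Bystander: flat closed dish, 90 mm wide, 15 mm tall, on the bench beyond the tray. Origin: centre of its underside.
- marker: Bystander: white marker pen, 120 mm long, 14 mm thick, lying on the bench at the robot's right. Origin: its underside, half-way along.
Not all that is in view belongs to the job. What is shaped like the block_a but yellow is not meant.

How it is judged:
By the outcome, as a careful person would: the job done as asked, in the order asked, and still so for the second after the job is handed in, with the robot touching nothing.
It also fails if it takes over 72 s, if anything falls off the work surface, if the arm or the gripper's body presses on something with over 40 N, if the wrist force passes 120 N, or if a joint passes its speed limit or range.

## Working session

There is one attempt and no reset: what is moved stays moved. The work goes in short steps, Python scripts to look and compute and a shell command to move; the robot and the scene stay as the last step left them, time stands still between calls to the robot, and variables do not carry over. Pictures are saved under pics/ and viewed, on a budget of 10 in all, crops included, one or two more only if the job needs it, and the job is handed in when it is done.

```bash
mkdir -p pics
cat > h.py <<'E'
import numpy as np, cv2
from station import manip, vision, order
from scipy.spatial.transform import Rotation as R
def rot(q): q=np.asarray(q); return q if q.shape==(3,3) else R.from_quat([q[1],q[2],q[3],q[0]]).as_matrix()
def snap(n):
    st=manip.read_state(); s=vision.snapshot(n)
    if n=="wrist":
        T=np.eye(4);T[:3,:3]=rot(st["eef_rot"]);T[:3,3]=st["position"]; T=T@np.array(s["mount"])
        s["Rm"],s["p"]=T[:3,:3],T[:3,3]
    else: s["Rm"],s["p"]=rot(s["attitude"]),np.array(s["position"])
    s["f"]=192/np.tan(np.radians(s["fov_y"])/2)
    return s
def ray(s,uv,z):
    uv=np.atleast_2d(uv).astype(float)
    d=np.c_[(uv[:,0]-s["cx"])/s["f"],(uv[:,1]-s["cy"])/s["f"],np.ones(len(uv))]@s["Rm"].T
    return s["p"]+d*((z-s["p"][2])/d[:,2])[:,None]
def cloud(s):
    v,u=np.mgrid[:384,:512]; D=s["depth"]
    return np.stack([(u-s["cx"])/s["f"]*D,(v-s["cy"])/s["f"]*D,D],-1)@s["Rm"].T+s["p"]
E
python3 - <<'E'
from h import *
np.set_printoptions(precision=3,suppress=True)
st=manip.read_state();print(st)
for n in("top","side"):
    s=snap(n);print(n,s["p"],s["f"],s["Rm"].round(2).tolist(),s["cx"],s["cy"]);cv2.imwrite(f"pics/{n}0.png",cv2.resize(s["frame"],(800,600)))
    np.savez(f"{n}0.npz",**{k:v for k,v in s.items()})
E
```

```text
{'clock': 0.0, 'q': array([ 1.118,  0.32 ,  1.566,  0.   ,  1.257, -0.02 ]), 'joint_velocities': array([-0.   ,  0.001,  0.   ,  0.001,  0.   ,  0.001]), 'effort': array([ -0.001, -41.553, -23.416,   0.   ,   0.008,   0.   ]), 'position': array([0.241, 0.522, 0.303]), 'eef_rot': array([ 0.   ,  0.842,  0.539, -0.001]), 'contact_force': array([-1.022,  0.329, -0.762]), 'wrist_torque': array([ 0.033, -0.019,  0.052]), 'opening': 0.0854023883016123}
top [ 0.257 -0.021  1.794] 494.5648733773213 [[0.01, -0.99, 0.15], [-1.0, -0.01, 0.02], [-0.01, -0.15, -0.99]] 262.3496847550093 194.9540663624142
side [ 0.435 -0.741  0.84 ] 372.5239836106345 [[1.0, -0.04, 0.06], [-0.07, -0.72, 0.69], [0.01, -0.69, -0.72]] 260.69897946189155 183.6421583549597
```

View pics/top0.png

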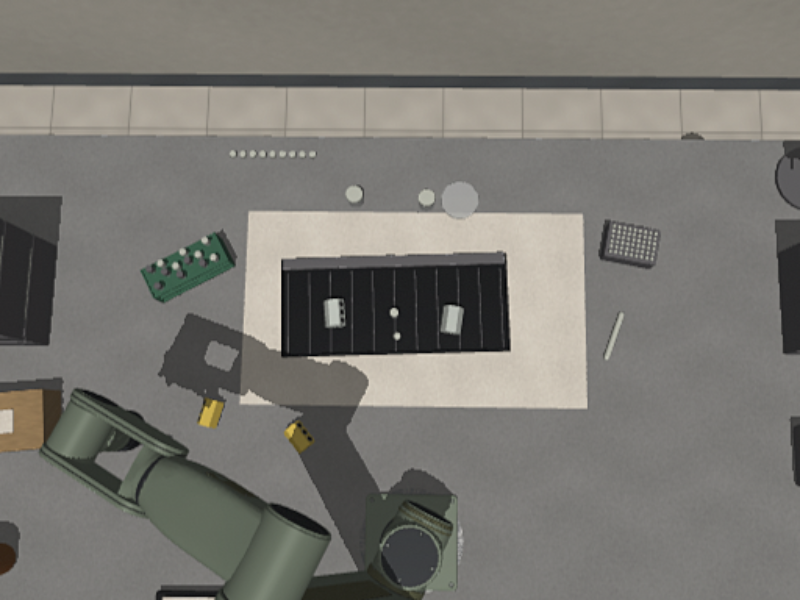

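View pics/side0.png

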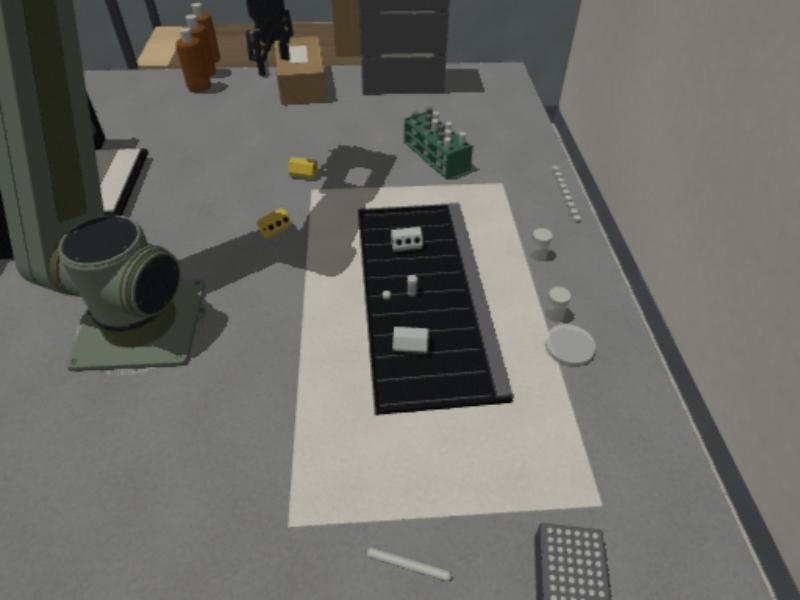

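The top view shows a block at (335,313) with its wells facing -y and upward, so this is block_a and it rolls towards +y. Block_b is at (452,319) with its wells hidden. The vial is at (394,313), the cap at (397,336), and the stop bar runs along the top at row ~260. I'll measure these now.

Run:
```python
from h import *
np.set_printoptions(precision=4,suppress=True)
s=dict(np.load("top0.npz"));P=cloud(s);im=s["frame"]
# tray corners picked (800x600 view px -> 512x384)
k=.64
print("stop far top corners z.018",ray(s,np.array([[282,261],[506,253]])*k,.018))
print("near rim corners z.012",ray(s,np.array([[282,356],[510,350]])*k,.012))
g=im.astype(int).sum(2)/3
roi=np.zeros(g.shape,bool);roi[172:228,186:324]=1
m=((g>95)&roi).astype(np.uint8)
n,l,st,c=cv2.connectedComponentsWithStats(m)
for i in range(1,n):
    if st[i,4]<12: continue
    p=P[l==i];print(c[i]/k,st[i],"z med/max",np.median(p[:,2]),p[:,2].max(), "xyz",np.median(p,0))
    z=P[...,2]
    q=p[(abs(p[:,2]-.044)<.004)]
    if len(q)>40: print("  top rect",cv2.minAreaRect(q[:,:2].astype(np.float32)*1000))
# stop bar: height jump along x per column
crop=cv2.resize(im[145:240,170:335],None,fx=4.8,fy=4.8,interpolation=cv2.INTER_CUBIC);cv2.imwrite("pics/crop.png",crop)
# grey bar pixels
b=(g>70)&(g<130)&(P[...,2]>.011)&(P[...,2]<.026)
b[:150]=0;b[182:]=0;b[:,:180]=0;b[:,325:]=0
uv=np.argwhere(b)[:,::-1];w=ray(s,uv,.018)[:,:2];print(len(w),cv2.minAreaRect((w*1000).astype(np.float32)))
vx=cv2.fitLine(w.astype(np.float32),cv2.DIST_HUBER,0,.01,.01).ravel();print(vx,np.degrees(np.arctan2(-vx[0],vx[1])))
```

```text
stop far top corners z.018 [[ 0.6335  0.3091  0.018 ]
 [ 0.6578 -0.2169  0.018 ]]
near rim corners z.012 [[ 0.4103  0.3017  0.012 ]
 [ 0.4302 -0.2253  0.012 ]]
[332.9655 312.5   ] [207 191  14  19 194] z med/max 0.04180405230728035 0.05538157452242731 xyz [0.5087 0.183  0.0418]
  top rect ((512.5859985351562, 181.35006713867188), (59.06453323364258, 32.826995849609375), 1.6947455406188965)
[451.4861 318.8681] [282 195  15  19 225] z med/max 0.04224263027570885 0.05510818722520128 xyz [ 0.4968 -0.0889  0.0422]
  top rect ((499.39447021484375, -90.31391906738281), (32.34062576293945, 60.01931381225586), 81.11502838134766)
[393.75   311.7188] [250 197   5   6  26] z med/max 0.04489143767200188 0.05536306441333694 xyz [0.5112 0.0434 0.0449]
[396.2316 335.7537] [252 213   4   5  17] z med/max 0.012102378287008886 0.022562682626565023 xyz [0.4595 0.0367 0.0121]
[443.1029 353.709 ] [221 225 103   3 198] z med/max 0.0015023971816880977 1.7939100379062505 xyz [ 0.4202 -0.0873  0.0015]
883 ((637.87646484375, 44.01007080078125), (526.1124877929688, 70.1722183227539), 87.28602600097656)
[ 0.0344 -0.9994  0.6377  0.0448] -178.02583
```

View pics/crop.png

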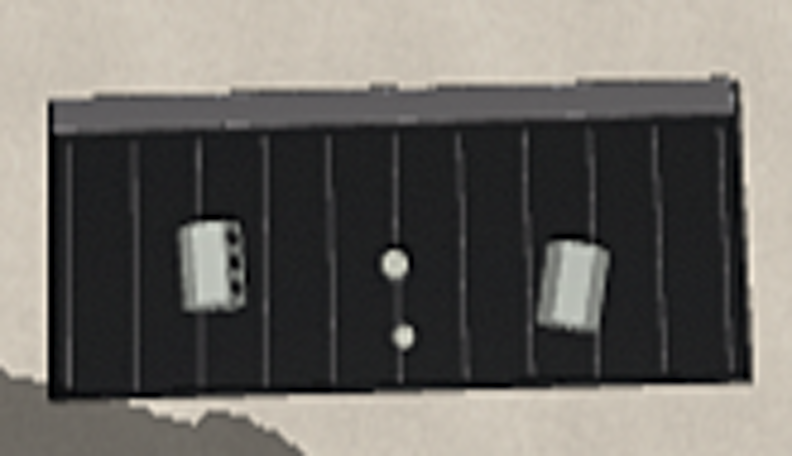

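Tray yaw is about +2.5°. Block_a is at (.511,.182) and square to within ~2°; block_b is at (.499,-.090) with yaw -9°. The vial is at (.511,.043) and the cap at (.460,.037). I'll turn the jaws along x and head for the -y side of block_a.

```bash
python3 -c "
from h import *
s=snap('wrist');np.set_printoptions(precision=3,suppress=True);print(np.array(s['mount']),s['fov_y'])"
python3 -m handwheel '{"travel":[[0.7,-1,-0.2],[0.7,-1,-0.2],[0.7,-1,-0.2],[0.7,-1,-0.2],[0.7,-1,-0.2],[0.7,-1,-0.2],[0.7,-1,-0.2],[0.7,-1,-0.2],[0.7,-1,-0.2],[0.7,-1,-0.2],[0.7,-1,-0.2],[0.7,-1,-0.2]],"dr":[[0,0,-1],[0,0,-1],[0,0,-1],[0,0,-1],[0,0,-1],[0,0,-1],[0,0,-1],[0,0,-1],[0,0,-1],[0,0,-1],[0,0,-1],[0,0,-0.5]]}' 30 20
python3 -c "
from h import *
st=manip.read_state();print(st,rot(st['eef_rot']).round(3))"
```

```text
[[ 1.     0.     0.     0.   ]
 [-0.     0.96   0.28  -0.071]
 [-0.    -0.28   0.96  -0.07 ]
 [ 0.     0.     0.     1.   ]] 61.099494275736866
clock: 1.65
position: [0.4546, 0.2126, 0.2384]
eef_rot: [0.001, 1.0, -0.023, -0.003]
contact_force: [-0.5, -0.4, 0.8]
opening: 0.0256
{'clock': 1.65, 'q': array([4.13867327e-01, 2.61397861e-01, 1.82595333e+00, 1.55770875e-03,
       1.06002534e+00, 4.59256293e-01]), 'joint_velocities': array([-0.49783515,  0.09629166, -0.01531571,  0.00067031, -0.07931008,
       -0.0809271 ]), 'effort': array([ 2.40722403e+00, -3.68184972e+01, -2.07349080e+01, -1.13079426e-02,
        1.62623674e-01,  1.29636372e-01]), 'position': array([0.45455153, 0.2125809 , 0.23843758]), 'eef_rot': array([ 6.08064835e-04,  9.99729323e-01, -2.30750409e-02, -2.90752634e-03]), 'contact_force': array([-0.517675  , -0.36709164,  0.75312305]), 'wrist_torque': array([-0.01833987, -0.01047323,  0.00151011]), 'opening': 0.025629151118470073} [[ 0.999 -0.046 -0.006]
 [-0.046 -0.999 -0.001]
 [-0.006  0.001 -1.   ]]
```

```bash
python3 -m handwheel '{"travel":[[0.56,-0.93,-0.2],[0.56,-0.93,-0.2],[0.56,-0.93,-0.2],[0.56,-0.9,-0.2],[0,0,-0.8],[0,0,-0.8],[0,0,-0.8],[0,0,-0.8],[0,0,-0.8],[0,0,-0.4],[0,0,0]],"dr":[[0,0,0.3],[0,0,0.3],[0,0,0.2],[0,0,0],[0,0,0],[0,0,0],[0,0,0],[0,0,0],[0,0,0],[0,0,0],[0,0,0]]}' 30 20
python3 - <<'E'
from h import *
s=snap("wrist");cv2.imwrite("pics/w1.png",s["frame"])
st=manip.read_state();print(rot(st['eef_rot']).round(3))
P=cloud(s);z=P[...,2]
q=P[(abs(z-.044)<.003)&(s["depth"]>0)&(P[...,1]>.13)&(P[...,1]<.23)]
print(len(q),cv2.minAreaRect(q[:,:2].astype(np.float32)*1000), np.median(q,0))
E
```

```text
clock: 3.02
position: [0.5126, 0.1143, 0.1024]
eef_rot: [0.001, 1.0, 0.016, -0.004]
contact_force: [0.2, -0.2, -0.5]
opening: 0.026
[[ 0.999  0.031 -0.008]
 [ 0.031 -1.    -0.002]
 [-0.008  0.002 -1.   ]]
10949 ((511.28570556640625, 183.6796112060547), (60.56059265136719, 27.519264221191406), 5.527305603027344) [0.51155133 0.18424502 0.04342023]
```

View pics/w1.png

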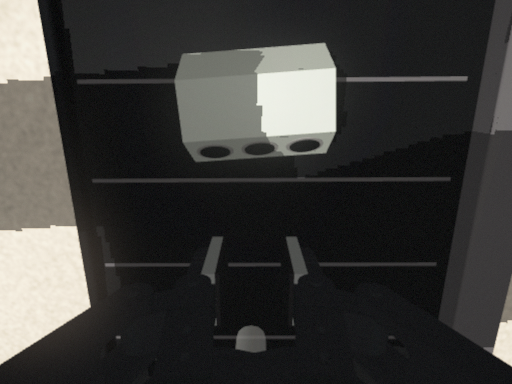

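The wrist view shows block_a at (257,100) with its wells facing the fingers, yaw 5.5°, and the finger sides at (212,260) and (297,260). I'll align, lower, close up to the edge and look at the force.

```bash
python3 -m handwheel '{"travel":[[0,0,-0.3],[0,0,-0.3],[0,0.6,0],[0,0.5,0],[0,0.2,0],[0,0,0]],"dr":[[0,0,0.65],[0,0,0],[0,0,0],[0,0,0],[0,0,0],[0,0,0]]}' 30 20
```

```text
clock: 3.82
position: [0.5148, 0.1503, 0.0905]
eef_rot: [0.001, 0.999, 0.048, -0.001]
contact_force: [-0.2, -0.4, -0.3]
opening: 0.026
```

```bash
python3 -m handwheel '{"travel":[[0,0,-0.16],[-0.01,0.12,0],[-0.01,0.14,0.26],[-0.02,0.18,0.26],[-0.02,0.22,0.24],[-0.02,0.24,0.2]],"dr":[[0,0,0],[0,0,0],[0,0,0],[0,0,0],[0,0,0],[0,0,0]]}' 30 20
python3 - <<'E'
from h import *
s=snap("wrist");np.savez("w2.npz",**s)
P=cloud(s);z=P[...,2];m=(z>.008)&(z<.06)&(P[...,1]>.165)&(P[...,1]<.26)&(s["depth"]>0)&(abs(P[...,0]-.511)<.06)
q=P[m]
for a in np.arange(.16,.25,.008):
    k=abs(q[:,1]-a)<.003
    if k.sum()>20: print(round(a,3),k.sum(),q[k][:,2].max().round(4),np.median(q[k][:,2]).round(4))
E
```

```text
clock: 4.58
position: [0.5127, 0.1735, 0.1119]
eef_rot: [0.001, 0.999, 0.048, -0.001]
contact_force: [0.8, 0.2, -0.1]
opening: 0.0255
0.168 106 0.0598 0.0507
0.176 288 0.06 0.0535
0.184 772 0.06 0.0524
0.192 944 0.0457 0.0431
0.2 1620 0.0471 0.0449
0.208 1790 0.0485 0.0462
0.216 2264 0.0486 0.0442
0.224 2035 0.042 0.0352
0.232 207 0.0337 0.0303
```

```bash
python3 -m handwheel '{"travel":[[0,-0.6,0.3],[0,-0.8,0.4]],"dr":[[0,0,0],[0,0,0]]}' 30 20
cat >> h.py <<'E'
def block(s,y0,y1,x0=.44,x1=.66):
    P=cloud(s);m=(abs(P[...,2]-.044)<.004)&(s["depth"]>0)&(P[...,1]>y0)&(P[...,1]<y1)&(P[...,0]>x0)&(P[...,0]<x1)
    q=P[m];r=cv2.minAreaRect(q[:,:2].astype(np.float32)*1000);c,(w,h),a=r
    if w<h: a-=90
    if a<-45: a+=180
    g=s["frame"].astype(int).sum(2)/3
    return dict(c=np.round(c,1),size=np.round((max(w,h),min(w,h)),1),yaw=round(a,1),n=len(q),z=np.median(q[:,2]).round(4),dark=round(float((g[m]<60).mean()),3))
E
python3 - <<'E'
from h import *
s=snap("wrist");cv2.imwrite("pics/w3.png",s["frame"]);print(block(s,.175,.26))
E
```

```text
clock: 4.88
position: [0.5126, 0.1388, 0.1306]
eef_rot: [0.0, 0.999, 0.049, -0.0]
contact_force: [-0.6, 0.1, -0.5]
opening: 0.0259
{'c': array([509. , 210.1]), 'size': array([60.7, 28.5]), 'yaw': 5.7, 'n': 7795, 'z': np.float64(0.0438), 'dark': 0.075}
```

View pics/w3.png

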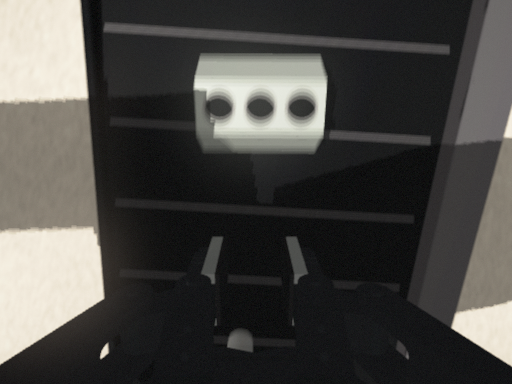

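The wells of block_a are now on top, showing as three dark circles at (218..302,106). Next I'll look at block_b's near end to see where its wells are.

```bash
python3 -m handwheel '{"travel":[[-0.4,-0.5,0.8],[-0.68,-1,0.6],[-0.68,-1,0],[-0.68,-1,0],[-0.68,-1,0],[-0.68,-1,0],[-0.68,-1,0],[-0.68,-1,0],[-0.68,-1,0],[-0.68,-1,-0.5],[-0.4,-0.3,-0.5],[0,0,0]],"dr":[[0,0,0],[0,0,0],[0,0,0],[0,0,0],[0,0,0],[0,-1,0],[0,-1,0],[0,-1,0],[0,0,0],[0,0,0],[0,0,0],[0,0,0]]}' 30 20
python3 - <<'E'
from h import *
s=snap("wrist");cv2.imwrite("pics/w4.png",cv2.convertScaleAbs(s["frame"],alpha=1.6));print(block(s,-.13,-.05))
E
```

```text
clock: 6.42
position: [0.3326, -0.1197, 0.1449]
eef_rot: [0.011, 0.986, 0.043, 0.158]
contact_force: [-0.1, -0.2, 0.6]
opening: 0.0257
{'c': array([498.9, -87.4]), 'size': array([62.1, 27.7]), 'yaw': -7.3, 'n': 2685, 'z': np.float64(0.0433), 'dark': 0.0}
```

View pics/w4.png

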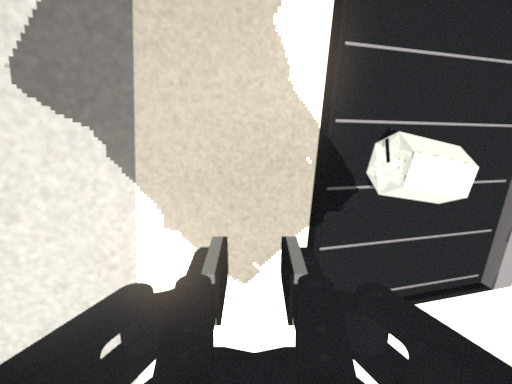

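The end-face line runs from (388,162) up to (386,140), towards the lower +y flat. Block_b's wells are therefore low on the +y side, so I'll push from +y and roll twice towards -y.

```bash
python3 -m handwheel '{"travel":[[0.5,0.5,0.5],[0.9,0.5,0.2],[0.9,0.5,0],[0.9,0.5,0],[0.9,0.5,0],[0.9,0.4,0],[0.9,0.4,0],[0.9,0.4,0],[0.2,0,-0.5],[0,0,-0.8],[0,0,-0.8],[0,0,-0.3],[0,0,0]],"dr":[[0,1,0],[0,1,0],[0,1,0],[0,0,-0.8],[0,0,-0.8],[0,0,-0.7],[0,0,0],[0,0,0],[0,0,0],[0,0,0],[0,0,0],[0,0,0],[0,0,0]]}' 30 20
python3 - <<'E'
from h import *
s=snap("wrist");print(block(s,-.13,-.04));print(rot(manip.read_state()["eef_rot"]).round(3))
E
```

```text
clock: 8.1
position: [0.5171, -0.02, 0.1053]
eef_rot: [0.01, 0.997, -0.07, 0.015]
contact_force: [0.2, 0.5, -0.6]
opening: 0.0257
{'c': array([0., 0.]), 'size': array([0., 0.]), 'yaw': 0.0, 'n': 0, 'z': np.float64(nan), 'dark': nan}
[[ 0.99  -0.141  0.028]
 [-0.14  -0.99  -0.023]
 [ 0.031  0.018 -0.999]]
  return _methods._mean(a, axis=axis, dtype=dtype,
  ret = ret.dtype.type(ret / rcount)
h.py:26: RuntimeWarning: Mean of empty slice.
  return dict(c=np.round(c,1),size=np.round((max(w,h),min(w,h)),1),yaw=round(a,1),n=len(q),z=np.median(q[:,2]).round(4),dark=round(float((g[m]<60).mean()),3))
```

```bash
python3 -m handwheel '{"travel":[[-0.15,0,-0.4],[-0.15,0,-0.35],[-0.1,-0.5,-0.1],[-0.1,-0.5,0],[0,-0.15,0],[0,0,0]],"dr":[[0.23,0.28,0],[0,0,0],[0,0,0],[0,0,0],[0,0,0],[0,0,0]]}' 30 20
```

```text
clock: 8.9
position: [0.5044, -0.0517, 0.0845]
eef_rot: [-0.001, 0.997, -0.071, 0.001]
contact_force: [-0.5, 0.5, -0.6]
opening: 0.0257
```

```bash
python3 -m handwheel '{"travel":[[-0.02,-0.14,0],[-0.02,-0.15,0.26],[-0.02,-0.18,0.26],[-0.03,-0.22,0.24],[-0.03,-0.24,0.2],[-0.02,-0.12,0.1],[0,0,0]],"dr":[[0,0,0],[0,0,0],[0,0,0],[0,0,0],[0,0,0],[0,0,0],[0,0,0]]}' 30 20
python3 - <<'E'
from h import *
for n in("side","top"):
    s=snap(n);P=cloud(s);m=(P[...,1]<-.04)&(P[...,1]>-.18)&(P[...,0]>.45)&(P[...,0]<.56)&(P[...,2]>.015)&(P[...,2]<.055)
    print(n,block(s,-.16,-.08),m.sum(),np.percentile(P[m][:,1],[2,50,98]))
    if n=="side": cv2.imwrite("pics/s5.png",cv2.resize(s["frame"][120:280,200:340],None,fx=4,fy=4))
E
```

```text
clock: 9.78
position: [0.5012, -0.0796, 0.1138]
eef_rot: [-0.001, 0.997, -0.071, 0.002]
contact_force: [-0.7, -0.6, -0.2]
opening: 0.0255
side {'c': array([ 493.9, -109.1]), 'size': array([57.2, 44.7]), 'yaw': -3.1, 'n': 189, 'z': np.float64(0.0445), 'dark': 0.026} 354 [-0.13810742 -0.12511764 -0.08868277]
top {'c': array([ 493.6, -121. ]), 'size': array([7.3, 6.9]), 'yaw': 91.6, 'n': 6, 'z': np.float64(0.0451), 'dark': 0.0} 21 [-0.1569435  -0.12460755 -0.11144855]
```

View pics/s5.png

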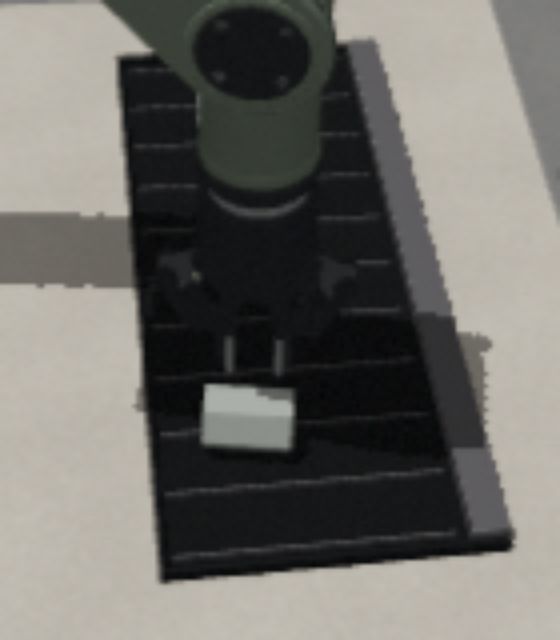

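Block_b is at (248,415) in the crop and has rolled one flat, still clear of everything. I'll back off, lower, and roll again.

```bash
python3 -m handwheel '{"travel":[[0.1,0.8,0],[0,0.1,-0.5],[0,0,-0.6],[0,0,-0.15],[-0.04,-0.3,0],[-0.02,-0.2,0],[0,0,0]],"dr":[[0,0,0],[0,0,0],[0,0,0],[0,0,0],[0,0,0],[0,0,0],[0,0,0]]}' 30 20
```

```text
clock: 10.75
position: [0.5013, -0.0705, 0.0793]
eef_rot: [-0.0, 0.998, -0.07, 0.0]
contact_force: [0.4, -0.2, -0.0]
opening: 0.0259
```

```bash
python3 -m handwheel '{"travel":[[-0.03,-0.24,0.16],[-0.02,-0.16,0.26],[-0.02,-0.18,0.26],[-0.03,-0.22,0.24],[-0.03,-0.24,0.2],[-0.02,-0.14,0.1],[0,0,0],[0.1,0.7,0.5],[0,0.6,0.8],[0,0,0.5],[0,0,0]],"dr":[[0,0,0],[0,0,0],[0,0,0],[0,0,0],[0,0,0],[0,0,0],[0,0,0],[0,0,0],[0,0,0],[0,0,0],[0,0,0]]}' 30 20
python3 - <<'E'
from h import *
s=snap("side");print(block(s,-.19,-.09))
cv2.imwrite("pics/s6.png",cv2.resize(s["frame"][120:280,200:340],None,fx=4,fy=4))
E
```

```text
clock: 12.12
position: [0.5005, -0.0667, 0.1607]
eef_rot: [-0.001, 0.998, -0.07, 0.002]
contact_force: [0.6, -0.3, -0.9]
opening: 0.0258
{'c': array([ 490.6, -136.8]), 'size': array([59.8, 28.5]), 'yaw': -8.5, 'n': 196, 'z': np.float64(0.044), 'dark': 0.143}
```

View pics/s6.png

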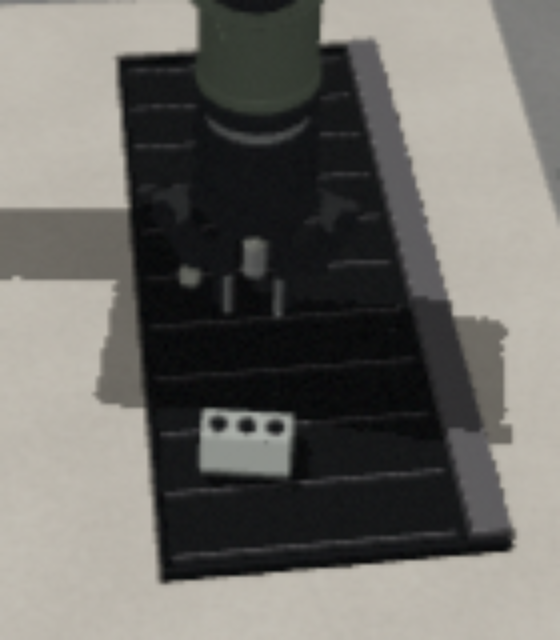

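Block_b's wells are on top, three dark circles at (217..275,425). The vial at (255,257) and cap at (190,275) haven't moved. Now I'll turn the jaws across the tray and go behind block_b's near end.

```bash
python3 -m handwheel '{"travel":[[-0.18,-0.17,0],[-0.18,-0.17,0],[-0.18,-0.17,0],[-0.18,-0.17,0],[-0.18,-0.17,0],[-0.18,-0.17,0],[-0.18,-0.17,0],[-0.18,-0.17,0],[-0.18,-0.17,0],[-0.18,-0.17,0],[-0.18,-0.17,0],[-0.18,-0.17,0],[-0.18,-0.17,0],[-0.18,-0.17,0],[-0.18,-0.17,0],[-0.18,-0.17,0],[-0.18,-0.17,0],[-0.18,-0.1,0],[0,0,0]],"dr":[[0,0,1],[0,0,1],[0,0,1],[0,0,1],[0,0,1],[0,0,1],[0,0,1],[0,0,1],[0,0,1],[0,0,1],[0,0,1],[0,0,1],[0,0,1],[0,0,1],[0,0,1],[0,0,1],[0,0,1],[0,0,0.5],[0,0,0]]}' 18 20
python3 - <<'E'
from h import *
s=snap("wrist");print(block(s,-.19,-.09));print(rot(manip.read_state()["eef_rot"]).round(3))
P=cloud(s);g=s["frame"].astype(int).sum(2)/3
# stop face foot/top: bar top z~.018
m=(abs(P[...,2]-.018)<.0025)&(P[...,0]>.59)&(P[...,0]<.68)&(s["depth"]>0)
q=P[m];print(m.sum())
for y in np.arange(-.22,.0,.03):
    k=abs(q[:,1]-y)<.004
    if k.sum()>5: print(y.round(2),np.percentile(q[k][:,0],[2,98]).round(4))
E
```

```text
clock: 14.55
position: [0.4085, -0.1471, 0.1475]
eef_rot: [-0.005, 0.675, 0.738, -0.011]
contact_force: [-0.2, -0.5, 0.4]
opening: 0.0154
{'c': array([ 475.9, -134.7]), 'size': array([31.6, 23. ]), 'yaw': -4.2, 'n': 1195, 'z': np.float64(0.0435), 'dark': 0.343}
[[-0.088  0.996 -0.022]
 [ 0.996  0.088 -0.01 ]
 [-0.008 -0.023 -1.   ]]
0
```

```bash
python3 -m handwheel '{"travel":[[0.2,0.15,-0.5],[0.2,0.15,-0.8],[0.1,0,-0.6],[0,0,-0.1],[0,0,0]],"dr":[[0.1,-0.22,-0.4],[0,0,0],[0,0,0],[0,0,0],[0,0,0]]}' 18 20
python3 -c "
from h import *
print(rot(manip.read_state()['eef_rot']).round(3))"
```

```text
clock: 15.22
position: [0.4226, -0.1396, 0.0959]
eef_rot: [0.0, 0.692, 0.722, 0.001]
contact_force: [0.7, -0.6, -0.4]
opening: 0.0155
[[-0.042  0.999  0.001]
 [ 0.999  0.042  0.   ]
 [ 0.     0.001 -1.   ]]
```

```bash
python3 -m handwheel '{"travel":[[0.4,0.018,0],[0.4,0.018,0],[0.4,0.018,0],[0.4,0.018,0],[0.4,0.018,0],[0.4,0.018,0],[0.4,0.018,0],[0.4,0.018,0],[0.4,0.018,0],[0.4,0.018,0],[0.3,0.015,0],[0,0,0]],"dr":[[0,0,0],[0,0,0],[0,0,0],[0,0,0],[0,0,0],[0,0,0],[0,0,0],[0,0,0],[0,0,0],[0,0,0],[0,0,0],[0,0,0]]}' 18 20
python3 - <<'E'
from h import *
s=snap("wrist");cv2.imwrite("pics/w7.png",s["frame"]);print(block(s,-.19,-.09,.5,.66));s=snap("side");print(block(s,-.19,-.09,.5,.66))
E
```

```text
clock: 16.73
position: [0.5383, -0.1344, 0.0971]
eef_rot: [0.001, 0.692, 0.722, 0.001]
contact_force: [-0.1, -0.4, 0.0]
opening: 0.0156
{'c': array([ 548.9, -127.7]), 'size': array([54. , 40.4]), 'yaw': 20.7, 'n': 2618, 'z': np.float64(0.0436), 'dark': 0.354}
{'c': array([ 567.1, -134. ]), 'size': array([86.3, 34.3]), 'yaw': 13.7, 'n': 153, 'z': np.float64(0.0442), 'dark': 0.314}
```

View pics/w7.png

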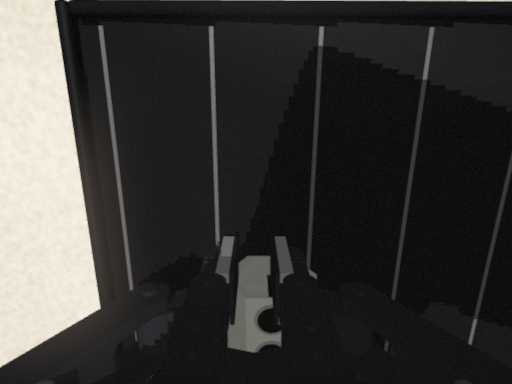

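```bash
python3 -m handwheel '{"travel":[[-0.8,0,0],[-1,0,0.8],[-1,0,1],[-0.8,0,1],[-0.6,0,0.8],[0,0,0]],"dr":[[0,0,0],[0,0,0],[0,0,0],[0,0,0],[0,0,0],[0,0,0]]}' 18 20
python3 - <<'E'
from h import *
s=snap("wrist");cv2.imwrite("pics/w8.png",s["frame"]);print(block(s,-.19,-.09,.45,.66))
P=cloud(s)
g=s["frame"].astype(int).sum(2)/3
for y in (-.2,-.17,-.1,-.06):
    k=(abs(P[...,1]-y)<.003)&(P[...,2]>.014)&(P[...,2]<.023)&(P[...,0]>.58)
    if k.sum()>5: print(y,k.sum(),np.percentile(P[k][:,0],[2,98]).round(4),np.median(P[k][:,2]))
E
```

```text
clock: 17.58
position: [0.4287, -0.1343, 0.1891]
eef_rot: [0.002, 0.692, 0.722, 0.001]
contact_force: [0.3, 0.4, -0.4]
opening: 0.0153
{'c': array([ 550.4, -125.4]), 'size': array([26.8,  4.4]), 'yaw': 92.0, 'n': 160, 'z': np.float64(0.0423), 'dark': 0.044}
```

View pics/w8.png

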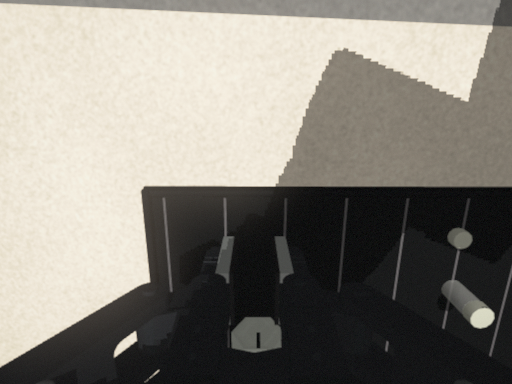

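The near end face sits at (257,335) with its line pointing up, and its edge is square to the tray (yaw 2° against 2.5°). The tool is ~8 mm off-centre to -y, so I'll recentre and push the last ~20 mm.

```bash
python3 -m handwheel '{"travel":[[0.7,0.08,-0.5],[0.7,0.08,-0.9],[0.7,0.08,-0.9],[0.7,0.06,-0.9],[0.6,0.06,-0.5],[0,0,0],[0.3,0.015,0],[0.3,0.015,0],[0.24,0.01,0],[0.2,0.01,0],[0.16,0.01,0],[0.1,0,0],[0,0,0]],"dr":[[0,0,0],[0,0,0],[0,0,0],[0,0,0],[0,0,0],[0,0,0],[0,0,0],[0,0,0],[0,0,0],[0,0,0],[0,0,0],[0,0,0],[0,0,0]]}' 18 20
```

```text
clock: 19.25
position: [0.5519, -0.1229, 0.0873]
eef_rot: [-0.001, 0.692, 0.721, -0.0]
contact_force: [-0.8, -0.4, -1.3]
opening: 0.0151
```

Next I'll push slowly into the stop and watch the force.

```bash
python3 -m handwheel '{"travel":[[0.16,0,0.1],[0.12,0,0.1],[0.12,0,0]],"dr":[[0,0,0],[0,0,0],[0,0,0]]}' 18 20
python3 -m handwheel '{"travel":[[0.12,0,0],[0.12,0,0]],"dr":[[0,0,0],[0,0,0]]}' 18 20
```

```text
clock: 19.62
position: [0.561, -0.1228, 0.0925]
eef_rot: [-0.003, 0.692, 0.721, -0.001]
contact_force: [-6.9, -1.0, 4.0]
opening: 0.0154
clock: 19.88
position: [0.5618, -0.1228, 0.0925]
eef_rot: [-0.008, 0.692, 0.722, -0.006]
contact_force: [-9.4, -0.9, 5.8]
opening: 0.0154
```

```bash
python3 -m handwheel '{"travel":[[0.24,0,0],[0.24,0,0],[-0.3,0,0],[-0.8,0,0],[-0.9,0,0.5],[-0.9,0.2,0.9],[-0.6,0.7,0.9],[-0.3,1,0.6],[-0.2,1,0],[-0.2,1,0],[-0.2,1,0],[-0.2,1,0],[-0.1,1,0],[0,1,0],[0,1,0],[0,1,0],[0,1,0],[0,1,0],[0,0.8,0],[0,0.2,0]],"dr":[[0,0,0],[0,0,0],[0,0,0],[0,0,0],[0,0,0],[0,0,0],[0,0,0],[0,0,0],[0,0,0],[0,0,0],[0,0,0],[0,0,0],[0,0,0],[0,0,0],[0,0,0],[0,0,0],[0,0,0],[0,0,0],[0,0,0],[0,0,0]]}' 18 20
python3 - <<'E'
from h import *
print(rot(manip.read_state()["eef_rot"]).round(3))
s=snap("side");print("A",block(s,.15,.26),"B",block(s,-.19,-.08,.5,.64))
s=snap("top");print("A",block(s,.15,.26),"B",block(s,-.19,-.08,.5,.64))
E
```

```text
clock: 22.38
position: [0.4509, 0.2113, 0.1715]
eef_rot: [-0.007, 0.692, 0.721, 0.0]
contact_force: [0.2, -0.4, -0.7]
opening: 0.0154
[[-0.041  0.999 -0.01 ]
 [ 0.999  0.041  0.01 ]
 [ 0.01  -0.01  -1.   ]]
A {'c': array([506.4, 207.3]), 'size': array([59.1, 27. ]), 'yaw': 6.1, 'n': 97, 'z': np.float64(0.0439), 'dark': 0.309} B {'c': array([ 599.6, -127.5]), 'size': array([60.1, 29.8]), 'yaw': 3.6, 'n': 187, 'z': np.float64(0.0443), 'dark': 0.144}
A {'c': array([530.5, 193.6]), 'size': array([14.8,  1.6]), 'yaw': 15.0, 'n': 4, 'z': np.float64(0.0424), 'dark': 0.0} B {'c': array([ 602.6, -126.4]), 'size': array([59. , 32.7]), 'yaw': 0.1, 'n': 86, 'z': np.float64(0.0447), 'dark': 0.128}
```

```bash
python3 -m handwheel '{"travel":[[-0.2,-0.1,-0.5],[-0.2,-0.1,-0.9],[0,0,-0.9],[0,0,-0.7],[0,0,0],[0.4,0.018,0],[0.4,0.018,0],[0.4,0.018,0],[0.4,0.018,0],[0.4,0.018,0],[0.4,0.018,0],[0.4,0.018,0],[0.4,0.018,0],[0.2,0.018,0],[0,0,0]],"dr":[[-0.1,-0.1,0],[0,0,0],[0,0,0],[0,0,0],[0,0,0],[0,0,0],[0,0,0],[0,0,0],[0,0,0],[0,0,0],[0,0,0],[0,0,0],[0,0,0],[0,0,0],[0,0,0]]}' 18 20
python3 - <<'E'
from h import *
print(rot(manip.read_state()["eef_rot"]).round(3))
s=snap("side");print("A",block(s,.15,.26))
E
```

```text
clock: 24.35
position: [0.5335, 0.2055, 0.0976]
eef_rot: [0.002, 0.694, 0.72, 0.002]
contact_force: [-0.7, 0.1, 0.0]
opening: 0.0153
[[-0.035  0.999  0.005]
 [ 0.999  0.035  0.001]
 [ 0.     0.005 -1.   ]]
A {'c': array([563.3, 203.9]), 'size': array([82.1, 34.9]), 'yaw': 13.4, 'n': 106, 'z': np.float64(0.0435), 'dark': 0.349}
```

```bash
python3 -m handwheel '{"travel":[[0.16,0,-0.1],[0.14,0,-0.1],[0.12,0,0],[0.12,0,0]],"dr":[[0,0,0.08],[0,0,0],[0,0,0],[0,0,0]]}' 18 20
python3 -m handwheel '{"travel":[[0.14,0,0],[0.14,0,0]],"dr":[[0,0,0],[0,0,0]]}' 18 20
python3 -m handwheel '{"travel":[[0.14,0,0],[0.14,0,0]],"dr":[[0,0,0],[0,0,0]]}' 18 20
```

```text
clock: 24.9
position: [0.5462, 0.2054, 0.0921]
eef_rot: [0.001, 0.691, 0.723, 0.001]
contact_force: [-1.5, -1.2, 1.7]
opening: 0.0154
clock: 25.15
position: [0.5486, 0.2053, 0.0917]
eef_rot: [-0.003, 0.692, 0.722, -0.004]
contact_force: [-12.3, 1.9, 6.8]
opening: 0.0156
clock: 25.4
position: [0.5495, 0.2053, 0.0916]
eef_rot: [-0.009, 0.692, 0.722, -0.011]
contact_force: [-11.8, 1.0, 6.8]
opening: 0.0155
```

```bash
python3 -m handwheel '{"travel":[[-0.4,0,0],[-0.9,0,0],[-1,0,0.6],[-1,0,1],[-0.8,-0.4,1],[-0.8,-0.9,1],[-0.5,-1,1],[0,-1,1],[0,-1,1],[0,-1,1],[0,-1,1],[0,-0.5,1],[0,0,0.5],[0,0,0],[0,0,0]],"dr":[[0,0,0],[0,0,0],[0,0,0],[0,0,0],[0,0,0],[0,0,0],[0,0,0],[0,0,0],[0,0,0],[0,0,0],[0,0,0],[0,0,0],[0,0,0],[0,0,0],[0,0,0]]}' 18 20
python3 - <<'E'
from h import *
from math import *
s=snap("wrist");cv2.imwrite("pics/w9.png",s["frame"]);P=cloud(s)
for n,a in dict(A=(.15,.26),B=(-.19,-.08)).items():
    for c in("wrist","side","top"):
        t=s if c=="wrist" else snap(c); print(n,c,block(t,*a,.5,.66))
q=[]
for y in np.arange(-.19,.27,.02):
    k=(abs(P[...,1]-y)<.004)&(abs(P[...,2]-.018)<.003)&(P[...,0]>.59)&(P[...,0]<.69)&(s["depth"]>0)
    if k.sum()>8: q.append((y,*np.percentile(P[k][:,0],[3,97])))
q=np.array(q);print(q.round(4))
if len(q): print(np.polyfit(q[:,0],q[:,1],1),np.polyfit(q[:,0],q[:,2],1))
t=snap("top");t0=dict(np.load("top0.npz"))
d=cv2.absdiff(t["frame"],t0["frame"]).max(2)
for nm,(u,v) in dict(vial=(393.75,311.7),cap=(396.2,335.7),jar=(354,194),jar2=(426,197),dish=(460,199),marker=(614,336)).items():
    u,v=int(u*.64),int(v*.64);print(nm,d[v-6:v+7,u-6:u+7].max())
E
```

```text
clock: 27.28
position: [0.4123, 0.0307, 0.3523]
eef_rot: [-0.0, 0.691, 0.723, -0.002]
contact_force: [0.2, -0.3, -0.1]
opening: 0.0155
A wrist {'c': array([571.4, 211.3]), 'size': array([29. , 28.4]), 'yaw': 89.4, 'n': 305, 'z': np.float64(0.0434), 'dark': 0.154}
A side {'c': array([586.3, 207. ]), 'size': array([60. , 36.1]), 'yaw': 2.6, 'n': 103, 'z': np.float64(0.0433), 'dark': 0.107}
A top {'c': array([589. , 209.2]), 'size': array([58.6, 32.5]), 'yaw': 2.5, 'n': 86, 'z': np.float64(0.043), 'dark': 0.151}
B wrist {'c': array([ 582.2, -123.7]), 'size': array([27.3, 23.1]), 'yaw': 94.1, 'n': 235, 'z': np.float64(0.0432), 'dark': 0.2}
B side {'c': array([ 600.3, -126.6]), 'size': array([61.1, 30.1]), 'yaw': 3.5, 'n': 191, 'z': np.float64(0.044), 'dark': 0.131}
B top {'c': array([ 602.8, -124.9]), 'size': array([59.8, 35.9]), 'yaw': 1.3, 'n': 91, 'z': np.float64(0.044), 'dark': 0.143}
[[-0.19    0.6332  0.6435]
 [ 0.03    0.625   0.6497]
 [ 0.05    0.6246  0.6492]
 [ 0.07    0.625   0.6481]]
[-0.03420433  0.62663441] [0.02190961 0.64784606]
vial 121
cap 112
jar 10
jar2 10
dish 9
marker 10
```

View pics/w9.png

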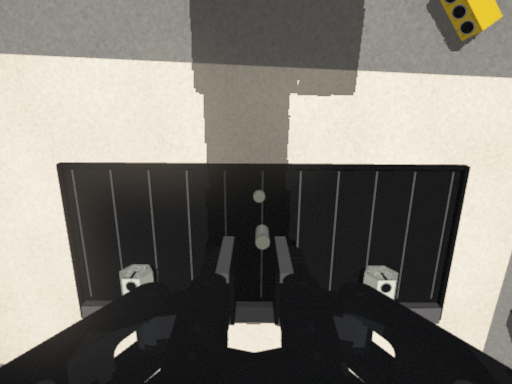

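Both blocks show wells up, at (131,285) and (385,287) against the bar, and the vial and cap stand at (262,238) and (259,196). I'll take a close look at each block's end joint from above.

```bash
cat > chk.py <<'E'
from h import *
import sys
y0=float(sys.argv[1]);s=snap("wrist");cv2.imwrite(sys.argv[2],cv2.convertScaleAbs(s["frame"],alpha=1.8));P=cloud(s);ok=s["depth"]>0
print(block(s,y0-.04,y0+.04,.5,.66))
def fit(m,p): 
    q=P[m&ok];r=[]
    for y in np.arange(y0-.1,y0+.1,.003):
        k=abs(q[:,1]-y)<.0015
        if k.sum()>5: r.append((y,np.percentile(q[k][:,0],p)))
    r=np.array(r);c=np.polyfit(r[:,0],r[:,1],1);e=abs(np.polyval(c,r[:,0])-r[:,1]);k=e<=2*np.median(e)+.0005
    c=np.polyfit(r[k,0],r[k,1],1);return len(r),"yaw",np.degrees(np.arctan(-c[0])).round(2),"x@y0",np.polyval(c,y0).round(4),"rms",e[k].std().round(4)
X,Y,Z=P[...,0],P[...,1],P[...,2]
print("stop top near edge",fit((abs(Z-.018)<.002)&(X>.59)&(X<.68)&(abs(Y-y0)>.03),2))
T=(abs(Z-.044)<.003)&(abs(Y-y0)<.012)
print("block near",fit(T,1),"far",fit(T,99))
E
python3 -m handwheel '{"travel":[[0.9,0.7,-0.6],[0.9,0.7,-0.6],[0.9,0.7,-0.6],[0.9,0.7,-0.6],[0.9,0.7,-0.6],[0.9,0.7,-0.6],[0.9,0.7,-0.6],[0.9,0.7,-0.6],[0.9,0.7,-0.6],[0.9,0.6,-0.5],[0,0,0],[0,0,0]],"dr":[[0,0,0],[0,0,0],[0,0,0],[0,0,0],[0,0,0],[0,0,0],[0,0,0],[0,0,0],[0,0,0],[0,0,0],[0,0,0],[0,0,0]]}' 18 20
python3 chk.py .208 pics/w10.png
python3 -m handwheel '{"travel":[[0,-1,0],[0,-1,0],[0,-1,0],[0,-1,0],[0,-1,0],[0,-1,0],[0,-1,0],[0,-1,0],[0,-1,0],[0,-1,0],[0,-1,0],[0,-1,0],[0,-1,0],[0,-0.3,0],[0,0,0],[0,0,0]],"dr":[[0,0,0],[0,0,0],[0,0,0],[0,0,0],[0,0,0],[0,0,0],[0,0,0],[0,0,0],[0,0,0],[0,0,0],[0,0,0],[0,0,0],[0,0,0],[0,0,0],[0,0,0],[0,0,0]]}' 18 20
python3 chk.py -.127 pics/w11.png
python3 -c "
import cv2,numpy as np
cv2.imwrite('pics/w12.png',np.hstack([cv2.imread('pics/w10.png')[:,60:450],cv2.imread('pics/w11.png')[:,60:450]]))"
```

```text
clock: 29.08
position: [0.6436, 0.2094, 0.1958]
eef_rot: [-0.001, 0.691, 0.723, -0.005]
contact_force: [-1.3, 0.0, 0.3]
opening: 0.0155
{'c': array([588.3, 212. ]), 'size': array([60.3, 28.4]), 'yaw': 3.0, 'n': 3603, 'z': np.float64(0.0435), 'dark': 0.197}
stop top near edge (48, 'yaw', np.float64(2.2), 'x@y0', np.float64(0.6191), 'rms', np.float64(0.0001))
block near (8, 'yaw', np.float64(2.33), 'x@y0', np.float64(0.5592), 'rms', np.float64(0.0001)) far (8, 'yaw', np.float64(2.45), 'x@y0', np.float64(0.6179), 'rms', np.float64(0.0018))
clock: 31.12
position: [0.6287, -0.1564, 0.2094]
eef_rot: [0.005, 0.696, 0.718, -0.004]
contact_force: [1.0, -0.3, -0.2]
opening: 0.0156
{'c': array([ 601.2, -123.7]), 'size': array([60.2, 27.7]), 'yaw': 2.0, 'n': 2943, 'z': np.float64(0.0435), 'dark': 0.236}
stop top near edge (42, 'yaw', np.float64(2.26), 'x@y0', np.float64(0.6321), 'rms', np.float64(0.0001))
block near (8, 'yaw', np.float64(1.25), 'x@y0', np.float64(0.572), 'rms', np.float64(0.0001)) far (8, 'yaw', np.float64(2.55), 'x@y0', np.float64(0.6308), 'rms', np.float64(0.0005))
```

View pics/w12.png

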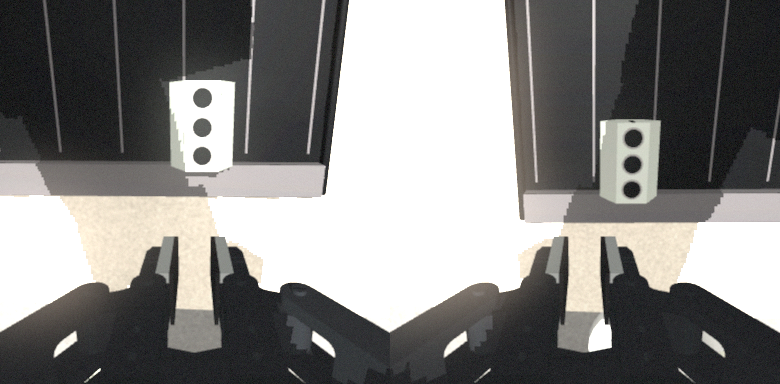

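```bash
python3 -m handwheel '{"travel":[[-0.5,0,1],[-0.5,0,1],[-0.5,0,1],[0,0,0],[0,0,0],[0,0,0]],"dr":[[0,0,0],[0,0,0],[0,0,0],[0,0,0],[0,0,0],[0,0,0]]}'
python3 - <<'E'
from h import *
k=.64
for s in (dict(np.load("side0.npz")),snap("side")):
    g=s["frame"].astype(int).sum(2)/3
    for nm,(u,v,z) in dict(vial=(412,285,.03),cap=(387,295,.01),jar=(542,240,.05),jar2=(560,300,.05),dish=(571,345,.01),marker=(408,564,.01)).items():
        u,v=int(u*k),int(v*k);w=g[v-11:v+12,u-11:u+12];m=w>(100 if nm in("vial","cap") else 150);q=np.argwhere(m).mean(0) if m.any() else (np.nan,)*2
        print(nm,np.round([u-11+q[1],v-11+q[0]],1),m.sum(),end="; ")
    print()
order.job_done()
E
```

```text
clock: 31.92
position: [0.5905, -0.1515, 0.2832]
eef_rot: [0.003, 0.694, 0.72, -0.005]
contact_force: [-0.2, 0.2, 0.6]
opening: 0.0154
vial [263.2 178.2] 30; cap [246.8 187.8] 19; jar [346.2 150. ] 71; jar2 [357.4 188.5] 99; dish [363.2 213.1] 75; marker [260.9 360.2] 98; 
vial [262. 182.] 1; cap [247. 189.] 1; jar [346.3 150.1] 81; jar2 [357.3 188.5] 106; dish [365.  219.6] 483; marker [261.1 360.3] 128; 
the job is handed in; nothing more can be done
```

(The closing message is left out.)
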